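# Shift the gear stick through the H-gate into third

### The arm

A 6-joint arm with a two-finger parallel gripper is mounted at the origin on the work surface; the furniture and walls round the work are solid. World frame = base frame: x ahead of the robot, y to its left, z up, the work surface at z = 0. Lengths are in mm, angles in rad, forces in N, time in s.
With the tool pointing down it reaches from about 275 to 1000 mm from the base axis. Payload 8.4 kg.
Tool frame: the origin (TCP) lies at the very end of the fingers, on their centre line; the grasp point (between the pads) lies arm.tcp_to_grasp behind it (arm.tcp_to_grasp is the distance from the TCP to the grasp point, in mm); x points along the fingers, z is the direction in which the jaws open and shut, and the axes are right-handed (so a half turn about x gives the same grasp; the last joint's range is limited). The gripper opens to 85 mm and grips with 20 to 120 N. Pads are 22 mm wide; open, the fingers measure 114 mm over their backs; the gripper's body (76 mm by 85 mm) begins 54 mm behind the grasp point. The pads swing forward as they close: fully open they stand 13 mm farther back than shut.
Start: joints at [-1.239, 0.353, 1.633, -0, 1.155, -0.002], TCP at [204.771, -590.506, 231.281] pointing down, gripper open.
Joint ranges: [-2.63, 2.63], [-0.92, 2.1], [0.06, 2.66], [-1.3, 4.44], [0, 2.69], [-3.02, 3.02]. Speed limits (rad/s): [2.22, 2.22, 2.79, 3.14, 3.14, 3.14].

### API

Orientations are given as a 3x3 rotation matrix whose columns are the frame's x, y, z axes.
In Python, from rig import arm, eyes, workorder gives the robot as it stands.
- The arm moves only by the tool drive_tool, never from a script. Its argument "steps" is a list of rows, each an object of numbers: "x", "y", "z": the shift along the tool's x, y, z in units of 0.1 m (1.0 is 0.1 m); "roll": the turn about the tool's x in units of pi/2 rad (1.0 is pi/2 rad); "claw": the finger opening in mm, from 0 to 85.4. A call has 1 to 8 rows; each row shifts and turns the pose as measured when the row begins, along the tool's axes as they then stand; what a row does not reach is not made up. A row lasts 1/8 s, in which the tool goes at most 62.5 mm and 10.7 degrees, less where a joint would pass 70% of its speed; a pose out of reach is approached as far as the arm can. A call with a number of a shift or a turn outside -1 to 1 is refused whole. A call with a gripper value outside its range is refused whole. The fingers move at their own pace and stop on an object; "squeeze" is the grip in N (left out, the last holds). Time passes only in rows, so rows that do not move let the fingers close. It gives the time, the measured TCP pose, the force and the opening at its end, in the units of the state.
- arm.state(): the state, without advancing time (a new reading comes with each control period).
- eyes.capture(name): name is "scene" or "top" or "wrist"; returns (picture, depth): 480x640x3 uint8, red, green, blue; 480x640 float32, mm along the optical axis (not along the pixel's ray), 0 where there is no reading.
- eyes.camera_info(name): a dict with "K" (3x3 intrinsics, pixels), "rvec" (rotation vector, rad) and "tvec" (3), from world to camera coordinates, as OpenCV has them. Camera axes: x right, y down, z forward; pixel columns grow to the right and rows downward; lengths in mm; the calibration is good to about 2 mm. A picture is of the moment at which its call begins: read the wrist's pose just before it. camera_info takes no time and is no camera call; for the wrist camera it gives the pose at the moment of the call.
- workorder.sign_off(): hands the job in, once; it reports no verdict.
The state is a dict: "t": time; "joint_positions": joint angles; "qvel": joint speeds; "tau": joint torques, N m; "tool_pos": TCP position; "ee_rot": TCP orientation; "contact_force": force on the tool from outside, world axes, zero at the start; "wrist_torque": the same for the moment, N m; "gripper_width": finger opening in mm.
Only numpy, scipy, OpenCV 4.12 (cv2) and the standard library are available. Lean on these libraries where they do the work, as an engineer would, in place of code of your own. Each camera call takes 0.05 s, during which the arm holds its last target.

### The job

The rebuilt shift tower on the bench has to be put in third gear before it goes back on its gearbox: with the fingertips, push the gear stick's knob to neutral if it stands in a gear, then across to the right-hand side of the H-gate and forward (away from the robot), fully home in the third slot. Only push the knob, never take it between the fingers, do not run it into the fourth slot (right-hand side, backward) on the way, and leave the loose parts on the bench alone. Finish with the hand clear of the stick, which stays where it is left.

Things in the scene. Friction and masses are not known exactly. Their poses are not given: they have to be found in the camera images.
- shift_tower: Grey cast aluminium shift tower, fixed to the bench: flange 170 (x) x 160 (y) x 12 mm, housing 128 x 114 mm above it, top of the steel gate plate at 100 mm (four 3 mm screw heads on it). Origin: centre of the underside, on the bench. Own x points forward (away from the robot, yaw within 0.35 rad), to the side with the round shaft stub; y left, z up.
- gate_center (a point): Centre of the H-gate, on the gate plate's top, 100 mm up; axes as the tower's. Slots: first left forward, second left back, third right forward, fourth right back, joined by the neutral channel across the middle (16 mm wide). Column centres 15 mm left and right; between them solid 16 mm tongues with round noses, so the 10 mm stem crosses only near neutral.
- knob (a point): Centre of the black ball knob, 36 mm in diameter, on top of the gear stick; z along the stick, upward. The stick tilts about a pivot 133 mm below this point, in the tower's frame at (0, 0, 42 mm): the knob stands about 160 to 175 mm above the bench and swings about 47 mm forward or backward and 39 mm left or right.
- cross (a joint): Sideways tilt of the gear stick in rad, positive to the right (own -y of the tower): about -0.3 to -0.23 in the left column, +0.23 to +0.3 in the right column (stops at -0.3 and +0.3). It starts in the left column. Stiff with friction (about 2 N at the knob), no spring: it stays where it is left.
- stick (a joint): Forward tilt of the gear stick in rad: 0 is neutral, +0.36 the stop at the forward end of a slot (first or third), -0.36 the stop at the backward end (second or fourth). It can cross sideways only within about 0.05 of 0; the round noses of the tongues guide it in from a little further off. It starts anywhere from second through neutral to first. Same friction, no spring.
- vee_block: Loose steel vee block, 60 x 50 x 40 mm, on the bench left of the tower. Bystander. Origin at the centre of its underside.
- bolt: Loose hexagon bolt, 70 mm long, 27 mm head, lying on the bench in front of (on the robot's side of) the tower. Bystander. Origin under its middle.
- gear: Loose spur gear, 66 mm in diameter, 26 mm high, lying on the bench left of the tower, beyond the vee block. Bystander. Origin at the centre of its underside.
- chuck: Loose steel drill chuck, 46 mm in diameter, 68 mm high, standing on the bench right of the tower. Bystander. Origin at the centre of its underside.

How it is judged:
By the outcome, as a careful person would: the job done as asked, in the order asked, and still so for the second after the job is handed in, with the robot touching nothing.
It also fails if it takes over 51 s, if anything falls off the work surface, if the arm or the gripper's body presses on something with over 40 N, if the wrist force passes 120 N, or if a joint passes its speed limit or range.

## Working session

There is one attempt and no reset: what is moved stays moved. The work goes in short steps, Python scripts to look and compute and a tool call to move; the robot and the scene stay as the last step left them, time stands still between calls to the robot, and variables do not carry over. Pictures are saved under pics/ and viewed, and the job is handed in when it is done.

Besides the shell and the picture viewer there is one more tool, called after "Request:" in YAML: its name, and indented under it one key for each argument. drive_tool: Moves the arm, as the interface text tells. Its arguments: {"type":"object","properties":{"steps":{"type":"array"},"squeeze":{"type":"number"}},"required":["steps"]}

```bash
mkdir -p pics; ls; python3 - <<'E'
from rig import arm, eyes
import cv2, numpy as np
s=arm.state(); print(s['t'],s['tool_pos'],np.round(s['ee_rot'],3),s['gripper_width'],arm.tcp_to_grasp)
for n in ['scene','top']:
    p,d=eyes.capture(n); cv2.imwrite(f'pics/{n}0.png',p[:,:,::-1]); np.save(f'{n}0.npy',d)
    i=eyes.camera_info(n); print(n,i); np.savez(f'{n}info.npz',**{k:np.array(v) for k,v in i.items()})
E
```

```text
pics
0.0 [ 204.60379239 -590.05505395  230.57566387] [[-0.     0.945  0.328]
 [ 0.001  0.328 -0.945]
 [-1.     0.    -0.001]] 85.28222398018792 18.700000000000003
scene {'K': array([[543.50573369,   0.        , 323.88400907],
       [  0.        , 543.50573369, 241.11502025],
       [  0.        ,   0.        ,   1.        ]]), 'rvec': array([ 2.02509196, -0.81953705,  0.45116226]), 'tvec': array([-347.67711368,  285.38938641,  615.36277544])}
top {'K': array([[447.55758152,   0.        , 321.26828279],
       [  0.        , 447.55758152, 247.12419797],
       [  0.        ,   0.        ,   1.        ]]), 'rvec': array([ 2.10092717, -2.14799317,  0.21687987]), 'tvec': array([ 28.33039497, 515.98600414, 875.75419207])}
```

View pics/scene0.png

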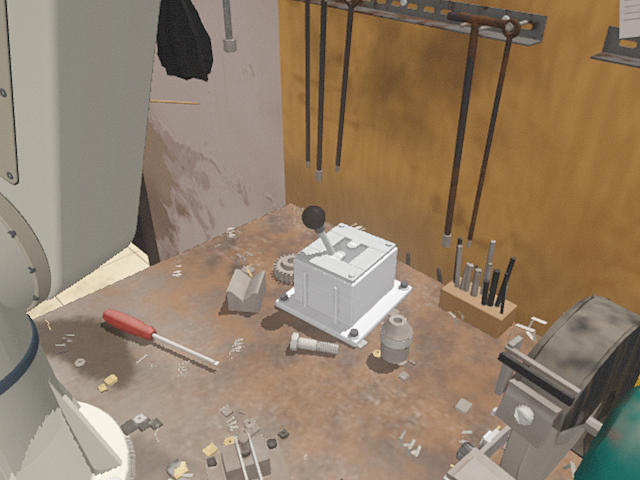

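View pics/top0.png

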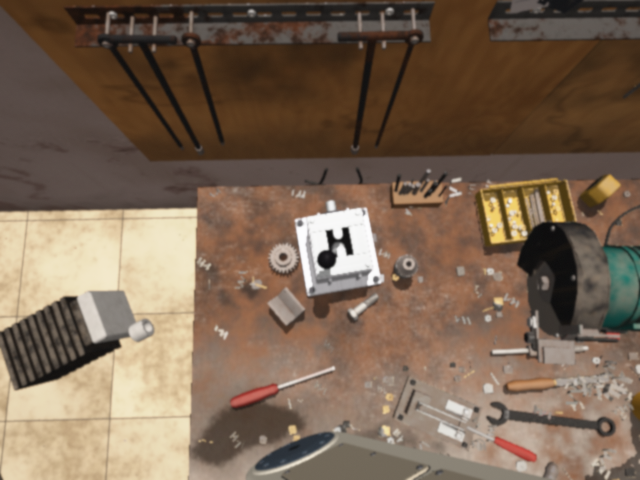

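The top view shows the tower at about (340,250) and the black knob at about (327,259), on the left and toward the robot. The stick seems to be in or near second gear. Next I'll measure.

```bash
cat > h.py <<'E'
import numpy as np, cv2
def cloud(d,info):
    K=info['K'];R=cv2.Rodrigues(np.array(info['rvec']))[0];t=np.array(info['tvec']).ravel()
    v,u=np.mgrid[:d.shape[0],:d.shape[1]]
    P=np.stack([(u-K[0,2])/K[0,0]*d,(v-K[1,2])/K[1,1]*d,d],-1)
    W=(P-t)@R
    W[d<=0]=np.nan
    return W
def sphere(P,r=18):
    from scipy.optimize import least_squares
    c0=np.median(P,0)
    return least_squares(lambda c:np.linalg.norm(P-c,axis=1)-r,c0-[0,0,10],loss='soft_l1')
E
python3 - <<'E'
from h import *
for n in ['top','scene']:
    i=dict(np.load(n+'info.npz'));d=np.load(n+'0.npy');W=cloud(d,i);p=cv2.imread(f'pics/{n}0.png')
    print(n,'cam',-cv2.Rodrigues(i['rvec'])[0].T@i['tvec'])
    sl=(slice(190,310),slice(280,420)) if n=='top' else (slice(195,350),slice(265,420))
    w=W[sl].reshape(-1,3);c=p[sl].reshape(-1,3).astype(int)
    k=(w[:,2]>135)&(c.max(1)<90)
    s=sphere(w[k]);print('knob',k.sum(),s.x,np.abs(s.fun).mean(), w[k].min(0),w[k].max(0))
    m=(np.abs(w[:,2]-100)<5)
    r=cv2.minAreaRect(w[m][:,:2].astype(np.float32));print('plate',m.sum(),r,np.median(w[m],0))
    m=(np.abs(w[:,2]-12)<5)
    if n=='top':
        r=cv2.minAreaRect(w[m&(c.min(1)>120)][:,:2].astype(np.float32));print('flange',r)
    cr=p[sl];cv2.imwrite(f'pics/{n}crop.png',cv2.resize(cr,None,fx=5,fy=5,interpolation=cv2.INTER_CUBIC)[:600,:800])
E
```

```text
top cam [338.91267447  28.39116246 958.29103808]
knob 259 [471.43143623   9.56747926 164.98450129] 0.7720295027109079 [454.46111085  -5.70038512 168.88244758] [487.59838375  24.86610692 185.57423362]
plate 2616 ((514.8270874023438, -17.923507690429688), (126.00410461425781, 112.2632827758789), 8.910711288452148) [520.46189544 -22.77837483 100.4283254 ]
flange ((497.78509521484375, -40.27754211425781), (217.50108337402344, 293.2575378417969), 5.1821184158325195)
scene cam [  -3.87792934 -497.35086941  577.60271555]
knob 426 [471.4499647   10.38445639 165.33743268] 0.7349320335120526 [452.15324002  -8.83572118 144.72548961] [483.97271212  20.22600062 183.61941314]
plate 2884 ((513.8673706054688, -18.819442749023438), (126.49738311767578, 112.32083129882812), 8.798563003540039) [504.17721071 -23.72119077 100.7081945 ]
```

View pics/topcrop.png

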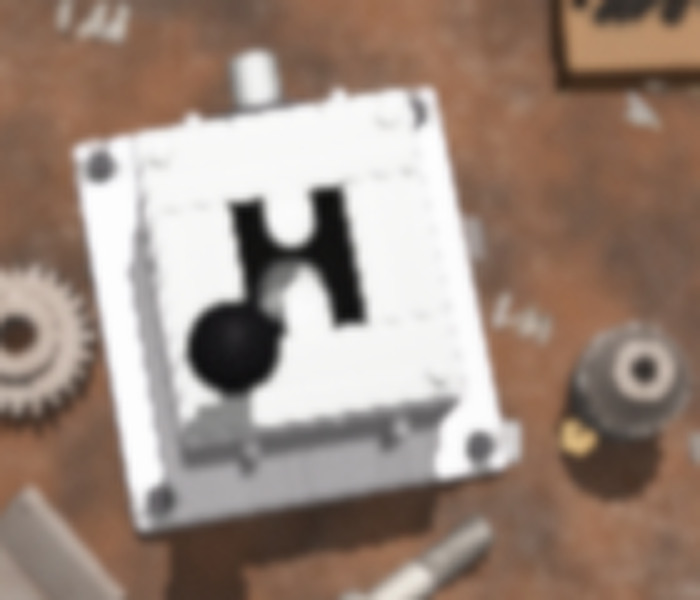

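```bash
python3 - <<'E'
from h import *
i=dict(np.load('topinfo.npz'));W=cloud(np.load('top0.npy'),i)
q=W.reshape(-1,3); q=q[np.isfinite(q[:,2])]
for lo in [100,150,200,250]:
    m=(q[:,2]>lo)&(q[:,0]>150)&(q[:,0]<700)&(np.abs(q[:,1])<800)&(q[:,2]<500)
    print(lo,m.sum())
    H,_,_=np.histogram2d(q[m][:,0],q[m][:,1],bins=[np.arange(150,701,50),np.arange(-750,301,50)]);print(H.astype(int)[::-1,::-1])
E
```

```text
100 19871
[[   0    0    0    0    0    0    0    0    0    0    0    0    0    0
     0    0    0    0    0    0    0]
 [   0    0    0    0    0    0    0    0   36   65   73    0    0    0
     0    0    0    0    0    0    0]
 [   0    0    0    0    0  131  209   85    0    0    0    0    0    0
     0    0    0    0    0    0    0]
 [   0    0    0    0    0  248  171  148    0    0    0    0    0  546
   225    0    0    0    0    0    0]
 [   0    0    0    0    0  369  354  178    0    0    0    0    0 1372
   610  212  328   11    0    0    0]
 [   0    0    0    0    0    8    0    0    0    0    0    0    0 1509
   692  635  228    0    0    0    0]
 [   0    0    0    0    0    0    0    0    0    0    0    0    0 1619
   662  729  244    0    0    0    0]
 [   0    0    0    0    0    0    0    0    0    0    0    0    0 1317
   590  107  233    0    0    0    0]
 [   0    0    0    0    0    0    0    0    0    0    0    0    0  268
   209    0    0    0    0    0    0]
 [   0    0    0    0    0  492 1647  276    0    0    0    0    0    0
     0    0    0    0    0  
[... 3082 characters left out ...]
7
   217    0    0    0    0    0    0]
 [   0    0    0    0    0    0    0    0    0    0    0    0    0  419
   692    0    0    0    0    0    0]
 [   0    0    0    0    0    0    0    0    0    0    0    0    0  243
   383    0    0    0    0    0    0]
 [   0    0    0    0    0    0    0    0    0    0    0    0    0  244
   169    0    0    0    0    0    0]
 [   0    0    0    0    0    0    0    0    0    0    0    0    0    0
     0    0    0    0    0    0    0]
 [   0    0    0    0    0  492 1647  276    0    0    0    0    0    0
     0    0    0    0    0    0    0]
 [   0    0    0  320 1231 1455    0    0    0    0    0    0    0    0
     0    0    0    0    0    0    0]]
```

Request:
drive_tool:
  steps:
    - {"roll": 0.114,"claw": 0}
    - {"claw": 0}

```text
schema error: expected keys x, y, z, roll, claw
```

Request:
drive_tool:
  steps:
    - {"x": 0,"y": 0,"z": 0,"roll": 0.114,"claw": 0}
    - {"x": -0.5,"y": 0,"z": 0,"roll": 0,"claw": 0}
    - {"x": -0.4,"y": 0,"z": 0,"roll": 0,"claw": 0}
  squeeze: 20

```text
t: 0.48
tool_pos: [203.9, -587.8, 317.6]
ee_rot: [[-0.004, 0.989, 0.148], [0.01, 0.148, -0.989], [-1.0, -0.002, -0.011]]
contact_force: [0.0, -0.9, -1.2]
gripper_width: 32.4
```

Request:
drive_tool:
  steps:
    - {"x": 0,"y": 0.14,"z": -0.54,"roll": 0,"claw": 0}
    - {"x": 0,"y": 0.14,"z": -0.54,"roll": 0,"claw": 0}
    - {"x": 0,"y": 0.14,"z": -0.54,"roll": 0,"claw": 0}
    - {"x": 0,"y": 0.14,"z": -0.54,"roll": 0,"claw": 0}
    - {"x": 0,"y": 0.14,"z": -0.54,"roll": 0,"claw": 0}
    - {"x": 0,"y": 0.14,"z": -0.54,"roll": 0,"claw": 0}

```text
t: 1.23
tool_pos: [239.3, -249.4, 321.0]
ee_rot: [[-0.001, 0.99, 0.143], [0.007, 0.143, -0.99], [-1.0, -0.0, -0.007]]
contact_force: [1.5, 0.1, 1.6]
gripper_width: 0.2
```

Request:
drive_tool:
  steps:
    - {"x": 0,"y": 0.28,"z": -0.48,"roll": 0,"claw": 0}
    - {"x": 0,"y": 0.28,"z": -0.48,"roll": 0,"claw": 0}
    - {"x": 0,"y": 0.35,"z": -0.45,"roll": 0,"claw": 0}
    - {"x": 0.1,"y": 0.4,"z": -0.4,"roll": 0,"claw": 0}
    - {"x": 0.3,"y": 0.4,"z": -0.3,"roll": 0,"claw": 0}
    - {"x": 0.4,"y": 0.3,"z": -0.1,"roll": 0,"claw": 0}

```text
t: 1.98
tool_pos: [410.9, 9.3, 244.3]
ee_rot: [[0.011, 0.99, 0.144], [0.005, 0.144, -0.99], [-1.0, 0.011, -0.003]]
contact_force: [-0.2, 0.3, -0.2]
gripper_width: 0.2
```

```bash
cat >> h.py <<'E'
C=np.array([514.3,-18.4]);YAW=0.1545
def tw(p):
    c,s=np.cos(YAW),np.sin(YAW);a=np.array(p[:2])-C
    return np.round([c*a[0]+s*a[1],-s*a[0]+c*a[1],p[2]],1)
def look(tag,cams=('scene','top'),save=True):
    from rig import arm,eyes
    s=arm.state();R=np.array(s['ee_rot'])
    print('t',round(s['t'],2),'tcp tower',tw(s['tool_pos']),'F',np.round(s['contact_force'],1),'yaw',round(np.arctan2(R[1,1],R[0,1]),3),'tilt',np.round(R[2],3))
    for n in cams:
        p,d=eyes.capture(n);i=eyes.camera_info(n);W=cloud(d,i)
        w=W.reshape(-1,3);c=p.reshape(-1,3).astype(int)
        T=np.stack([*( (lambda a:(np.cos(YAW)*a[:,0]+np.sin(YAW)*a[:,1],-np.sin(YAW)*a[:,0]+np.cos(YAW)*a[:,1]))(w[:,:2]-C)),w[:,2]],1)
        dp=np.linalg.norm(T-[0,0,42],axis=1)
        k=(T[:,2]>145)&(T[:,2]<200)&(dp>110)&(dp<154)&(c.max(1)<90)&(abs(T[:,0])<72)&(abs(T[:,1])<62)
        if k.sum()>30:
            from scipy.optimize import least_squares
            def f(a): # cross, stick -> unit dir
                v=np.array([np.tan(a[1]),-np.tan(a[0]),1]);v=v/np.linalg.norm(v)
                return np.linalg.norm(T[k]-(np.array([0,0,42])+133*v),axis=1)-18
            r=min((least_squares(f,[c0,s0],loss='soft_l1') for c0 in(-.27,0,.27) for s0 in(-.3,0,.3)),key=lambda r:r.cost)
            v=np.array([np.tan(r.x[1]),-np.tan(r.x[0]),1]);v=v/np.linalg.norm(v)
            print(n,k.sum(),'cross,stick',np.round(r.x,3),'res',round(np.abs(r.fun).mean(),2),'knob tower',np.round([0,0,42]+133*v,1))
        else: print(n,'few',k.sum())
        if save:
            if n=='top': q=cv2.resize(p[180:300,260:420],None,fx=5,fy=5)
            else: q=cv2.resize(p[130:330,220:460],None,fx=3,fy=3)
            cv2.imwrite(f'pics/{tag}_{n}.png',q[:,:,::-1])
E
python3 -c "from h import *;look('a')"
```

```text
t 1.98 tcp tower [-97.9  43.3 244.3] F [-0.2  0.3 -0.2] yaw 0.144 tilt [-1.     0.011 -0.003]
scene 402 cross,stick [-0.277 -0.299] res 0.8 knob tower [-37.8  34.9 164.6]
top few 0
```

Request:
drive_tool:
  steps:
    - {"x": 0.45,"y": 0,"z": 0.08,"roll": 0,"claw": 0}
    - {"x": 0.42,"y": 0,"z": 0,"roll": 0,"claw": 0}
    - {"x": 0.05,"y": 0.1,"z": 0,"roll": 0,"claw": 0}

```text
t: 2.45
tool_pos: [420.3, 2.4, 148.0]
ee_rot: [[0.003, 0.989, 0.145], [0.005, 0.145, -0.989], [-1.0, 0.003, -0.004]]
contact_force: [-0.1, 0.5, 0.8]
gripper_width: -0.0
```

```bash
python3 -c "from h import *;look('b')"
```

```text
t 2.45 tcp tower [-89.6  35.  148. ] F [-0.1  0.5  0.8] yaw 0.145 tilt [-1.     0.003 -0.004]
scene 251 cross,stick [-0.278 -0.298] res 0.88 knob tower [-37.6  35.1 164.7]
top few 0
```

View pics/b_scene.png

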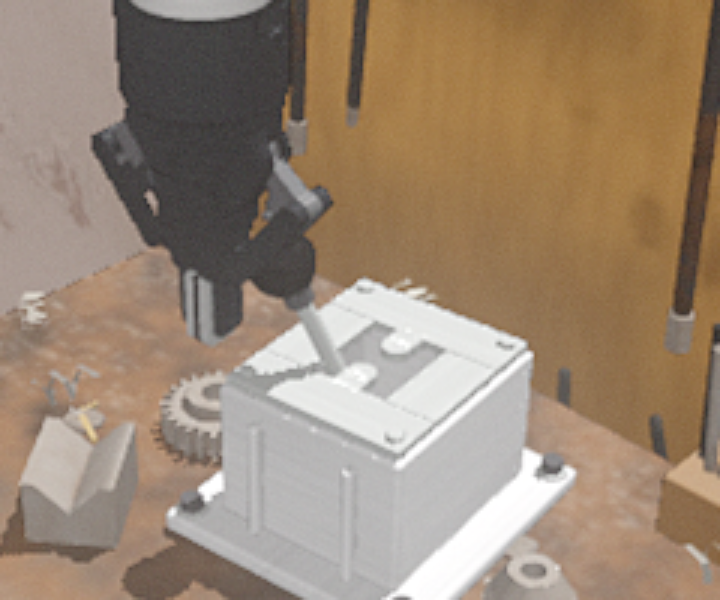

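View pics/b_top.png

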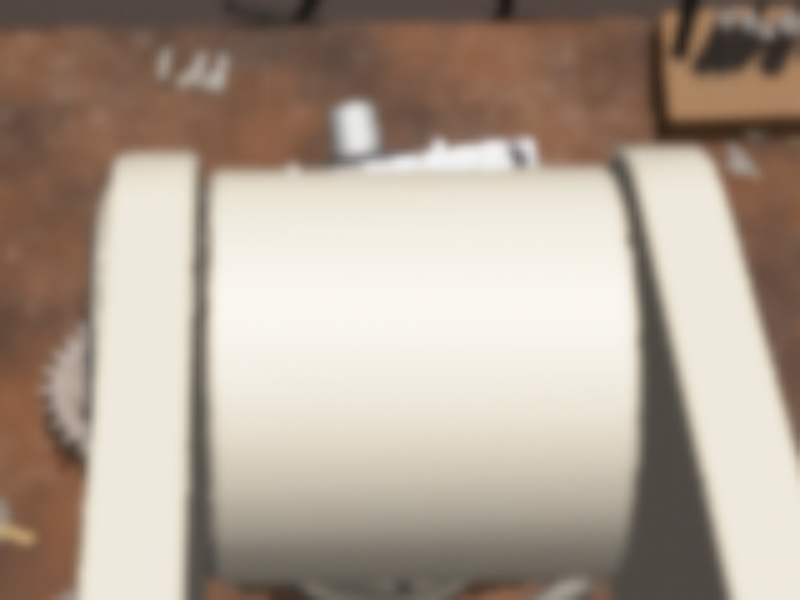

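Request:
drive_tool:
  steps:
    - {"x": -0.08,"y": 0.1,"z": 0,"roll": -0.006,"claw": 0}
    - {"x": 0,"y": 0.1,"z": 0,"roll": 0,"claw": 0}
    - {"x": 0,"y": 0.1,"z": 0,"roll": 0,"claw": 0}
    - {"x": 0,"y": 0.1,"z": 0,"roll": 0,"claw": 0}
    - {"x": 0,"y": 0,"z": 0,"roll": 0,"claw": 0}

```text
t: 3.18
tool_pos: [468.4, 9.0, 164.0]
ee_rot: [[0.014, 0.988, 0.155], [0.005, 0.155, -0.988], [-1.0, 0.014, -0.003]]
contact_force: [-0.0, 0.0, 0.9]
gripper_width: -0.1
```

```bash
python3 -c "from h import *;look('c',['scene'])"
```

```text
t 3.17 tcp tower [-41.2  34.1 164. ] F [-0.   0.   0.9] yaw 0.156 tilt [-1.     0.014 -0.003]
scene 301 cross,stick [-0.097 -0.231] res 4.66 knob tower [-30.3  12.5 170.9]
```

View pics/c_scene.png

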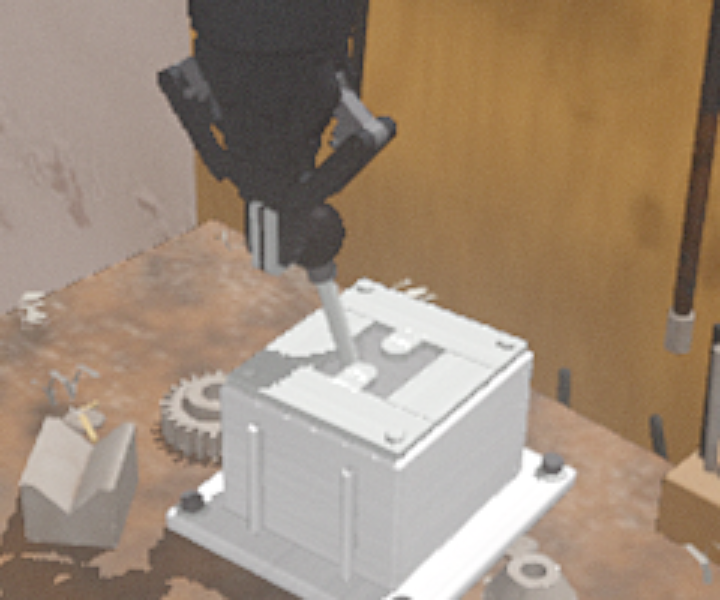

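```bash
sed -i "s/        if k.sum()>30:/        tc=tw(s['tool_pos']);k\&=~((abs(T[:,0]-tc[0])<13)\&(abs(T[:,1]-tc[1])<60))if abs(tc[0])>25 else ~((abs(T[:,1]-tc[1])<16)|((T[:,2]>tc[2]+12)))\n        if k.sum()>30:/" h.py; python3 -c "from h import *;look('d',['scene'])"
```

```text
t 3.23 tcp tower [-41.5  34.1 163.9] F [-0.3 -0.1  0.5] yaw 0.156 tilt [-1.     0.014 -0.003]
scene 216 cross,stick [-0.275 -0.095] res 0.87 knob tower [-12.2  36.  169.5]
```

Request:
drive_tool:
  steps:
    - {"x": 0.06,"y": 0.06,"z": 0,"roll": 0,"claw": 0}
    - {"x": 0,"y": 0,"z": 0,"roll": 0,"claw": 0}

```text
t: 3.52
tool_pos: [473.4, 9.8, 157.1]
ee_rot: [[0.012, 0.988, 0.155], [0.005, 0.155, -0.988], [-1.0, 0.013, -0.003]]
contact_force: [-0.3, -0.6, -0.6]
gripper_width: 0.3
```

```bash
python3 -c "from h import *;look('e',['scene'])"
```

```text
t 3.52 tcp tower [-36.1  34.2 157.1] F [-0.3 -0.6 -0.6] yaw 0.156 tilt [-1.     0.013 -0.003]
scene 179 cross,stick [-0.277 -0.059] res 0.78 knob tower [ -7.5  36.3 169.7]
```

Request:
drive_tool:
  steps:
    - {"x": 0,"y": 0.04,"z": 0,"roll": 0,"claw": 0}
    - {"x": 0,"y": 0.035,"z": 0,"roll": 0,"claw": 0}
    - {"x": 0,"y": 0,"z": 0,"roll": 0,"claw": 0}

```text
t: 3.95
tool_pos: [480.8, 11.0, 157.4]
ee_rot: [[0.012, 0.988, 0.155], [0.005, 0.155, -0.988], [-1.0, 0.012, -0.003]]
contact_force: [-1.6, -0.2, 0.5]
gripper_width: -0.1
```

```bash
python3 -c "from h import *;look('f',['scene'])"
```

```text
t 3.95 tcp tower [-28.6  34.3 157.4] F [-1.6 -0.2  0.5] yaw 0.155 tilt [-1.     0.012 -0.003]
scene 176 cross,stick [-0.276 -0.003] res 0.8 knob tower [ -0.4  36.2 170. ]
```

Request:
drive_tool:
  steps:
    - {"x": 0,"y": -0.28,"z": 0,"roll": 0,"claw": 0}
    - {"x": 0,"y": 0,"z": -0.25,"roll": 0,"claw": 0}
    - {"x": 0,"y": 0,"z": -0.22,"roll": 0,"claw": 0}
    - {"x": 0,"y": 0,"z": 0,"roll": 0,"claw": 0}

```text
t: 4.5
tool_pos: [446.8, 53.8, 157.8]
ee_rot: [[0.017, 0.988, 0.154], [0.005, 0.154, -0.988], [-1.0, 0.017, -0.002]]
contact_force: [-0.1, -1.2, -0.8]
gripper_width: -0.0
```

```bash
python3 -c "from h import *;look('g',['scene'])"
```

```text
t 4.5 tcp tower [-55.6  81.7 157.8] F [-0.1 -1.2 -0.8] yaw 0.155 tilt [-1.     0.017 -0.002]
scene 390 cross,stick [-0.276 -0.007] res 0.95 knob tower [ -0.9  36.3 170. ]
```

Request:
drive_tool:
  steps:
    - {"x": 0.03,"y": 0.25,"z": 0,"roll": 0,"claw": 0}
    - {"x": 0,"y": 0.25,"z": 0,"roll": 0,"claw": 0}
    - {"x": 0,"y": 0,"z": 0,"roll": 0,"claw": 0}

```text
t: 4.92
tool_pos: [498.7, 59.3, 156.0]
ee_rot: [[0.019, 0.988, 0.154], [0.004, 0.154, -0.988], [-1.0, 0.019, -0.001]]
contact_force: [-0.8, -0.7, 0.2]
gripper_width: -0.5
```

```bash
python3 -c "from h import *;look('hh',['scene'])"
```

```text
t 4.92 tcp tower [ -3.4  79.2 156. ] F [-0.8 -0.7  0.2] yaw 0.154 tilt [-1.     0.019 -0.001]
scene 58 cross,stick [-0.283 -0.002] res 0.76 knob tower [ -0.3  37.1 169.7]
```

View pics/hh_scene.png

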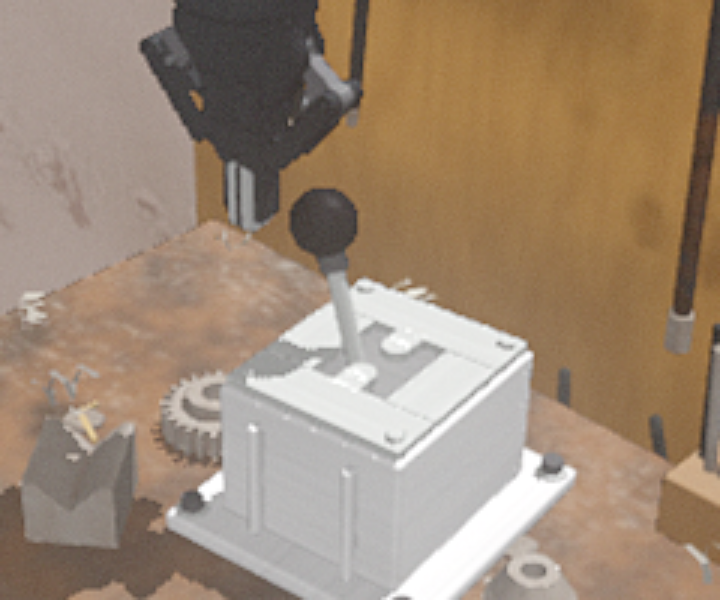

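```bash
sed -i "s/tc\[2\]+12/tc[2]+45/" h.py
```

Request:
drive_tool:
  steps:
    - {"x": -0.03,"y": 0.025,"z": 0.1,"roll": 0,"claw": 0}
    - {"x": 0,"y": 0,"z": 0.12,"roll": 0,"claw": 0}
    - {"x": 0,"y": 0,"z": 0.12,"roll": 0,"claw": 0}
    - {"x": 0,"y": 0,"z": 0,"roll": 0,"claw": 0}

```text
t: 5.48
tool_pos: [503.6, 22.8, 159.1]
ee_rot: [[0.016, 0.988, 0.153], [0.005, 0.153, -0.988], [-1.0, 0.017, -0.002]]
contact_force: [0.4, 1.8, -0.8]
gripper_width: -0.1
```

```bash
python3 -c "from h import *;look('i',['scene'])"
```

```text
t 5.47 tcp tower [ -4.2  42.4 159.1] F [ 0.4  1.8 -0.8] yaw 0.153 tilt [-1.     0.017 -0.002]
scene 412 cross,stick [-0.094 -0.007] res 0.84 knob tower [ -1.   12.5 174.4]
```

Request:
drive_tool:
  steps:
    - {"x": 0,"y": 0.03,"z": 0.1,"roll": 0,"claw": 0}
    - {"x": 0,"y": 0,"z": 0.12,"roll": 0,"claw": 0}
    - {"x": 0,"y": 0,"z": 0.1,"roll": 0,"claw": 0}
    - {"x": 0,"y": 0,"z": 0,"roll": 0,"claw": 0}

```text
t: 6.02
tool_pos: [511.6, -10.2, 158.9]
ee_rot: [[0.016, 0.988, 0.153], [0.004, 0.153, -0.988], [-1.0, 0.016, -0.002]]
contact_force: [-0.5, 1.1, 0.6]
gripper_width: 0.1
```

```bash
python3 -c "from h import *;look('j',['scene'])"
```

```text
t 6.03 tcp tower [ -1.4   8.5 158.9] F [-0.5  1.1  0.6] yaw 0.154 tilt [-1.     0.016 -0.002]
scene 434 cross,stick [ 0.159 -0.009] res 0.79 knob tower [ -1.2 -21.1 173.3]
```

View pics/j_scene.png

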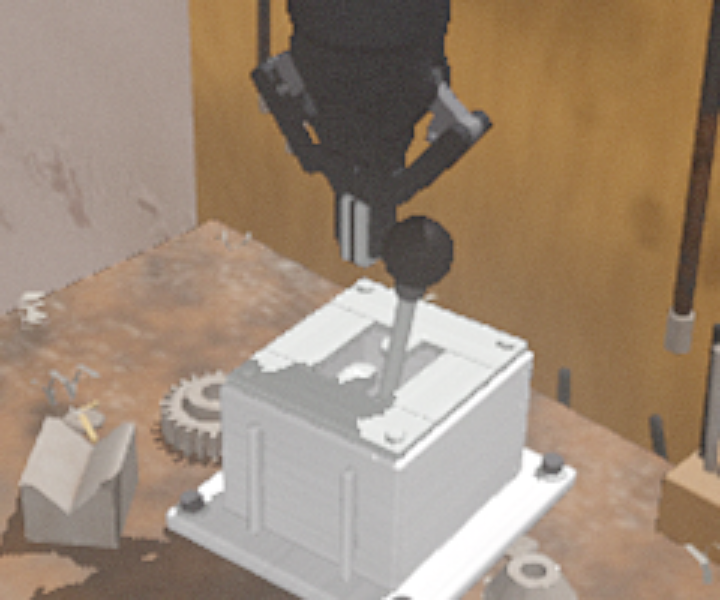

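Request:
drive_tool:
  steps:
    - {"x": 0,"y": 0,"z": 0.07,"roll": 0,"claw": 0}
    - {"x": 0,"y": 0,"z": 0.07,"roll": 0,"claw": 0}
    - {"x": 0,"y": 0,"z": 0,"roll": 0,"claw": 0}

```text
t: 6.45
tool_pos: [513.5, -24.3, 158.4]
ee_rot: [[0.015, 0.988, 0.154], [0.005, 0.154, -0.988], [-1.0, 0.015, -0.002]]
contact_force: [-0.1, 1.4, -0.7]
gripper_width: -0.3
```

```bash
python3 -c "from h import *;look('k',['scene'])"
```

```text
t 6.45 tcp tower [ -1.7  -5.7 158.4] F [-0.1  1.4 -0.7] yaw 0.154 tilt [-1.     0.015 -0.002]
scene 435 cross,stick [ 0.268 -0.01 ] res 0.82 knob tower [ -1.2 -35.2 170.2]
```

Request:
drive_tool:
  steps:
    - {"x": 0,"y": 0,"z": -0.2,"roll": 0,"claw": 0}
    - {"x": 0,"y": -0.28,"z": 0,"roll": 0,"claw": 0}
    - {"x": 0,"y": -0.3,"z": 0,"roll": 0,"claw": 0}
    - {"x": 0,"y": 0,"z": 0.22,"roll": 0,"claw": 0}
    - {"x": 0,"y": 0,"z": 0.22,"roll": 0,"claw": 0}
    - {"x": 0,"y": 0,"z": 0,"roll": 0,"claw": 0}

```text
t: 7.25
tool_pos: [459.0, -57.6, 158.1]
ee_rot: [[0.017, 0.988, 0.156], [0.003, 0.156, -0.988], [-1.0, 0.017, 0.0]]
contact_force: [-0.5, -0.6, 0.6]
gripper_width: -0.5
```

```bash
python3 -c "from h import *;look('l',['scene'])"
```

```text
t 7.25 tcp tower [-60.7 -30.2 158.1] F [-0.5 -0.6  0.6] yaw 0.157 tilt [-1.     0.017  0.   ]
scene 310 cross,stick [ 0.269 -0.008] res 0.83 knob tower [ -1.  -35.3 170.2]
```

Request:
drive_tool:
  steps:
    - {"x": 0,"y": 0.15,"z": 0.05,"roll": 0,"claw": 0}
    - {"x": 0.02,"y": 0.15,"z": 0,"roll": 0,"claw": 0}
    - {"x": 0.02,"y": 0.12,"z": 0,"roll": 0,"claw": 0}
    - {"x": 0.02,"y": 0.12,"z": 0,"roll": 0,"claw": 0}
    - {"x": 0,"y": 0,"z": 0,"roll": 0,"claw": 0}

```text
t: 7.92
tool_pos: [517.4, -51.4, 152.3]
ee_rot: [[0.016, 0.987, 0.158], [0.003, 0.158, -0.987], [-1.0, 0.017, -0.0]]
contact_force: [0.1, -0.2, -0.3]
gripper_width: 0.1
```

```bash
python3 -c "from h import *;look('m',['scene'])"
```

```text
t 7.92 tcp tower [ -2.1 -33.1 152.3] F [ 0.1 -0.2 -0.3] yaw 0.159 tilt [-1.     0.017 -0.   ]
scene 70 cross,stick [0.269 0.196] res 0.8 knob tower [ 25.  -34.7 167.9]
```

View pics/m_scene.png

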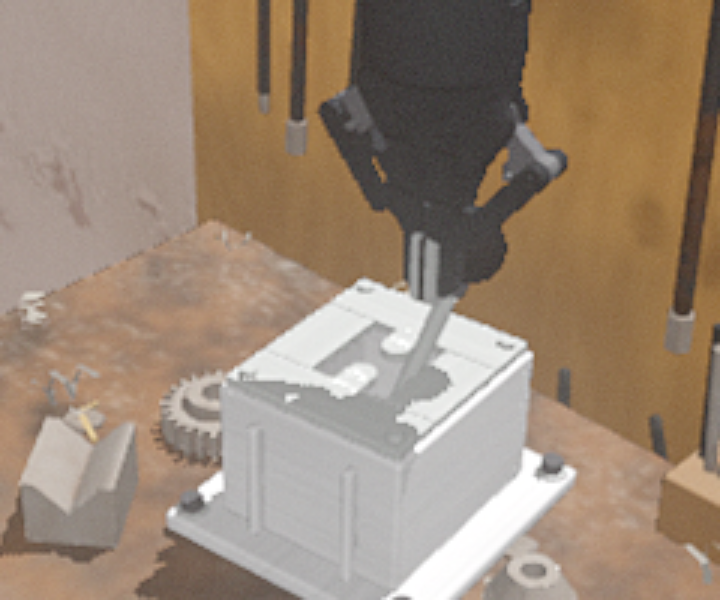

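Request:
drive_tool:
  steps:
    - {"x": 0,"y": 0.08,"z": 0,"roll": 0,"claw": 0}
    - {"x": 0,"y": 0.06,"z": 0,"roll": 0,"claw": 0}
    - {"x": 0,"y": 0.03,"z": 0,"roll": 0,"claw": 0}
    - {"x": 0,"y": 0,"z": 0,"roll": 0,"claw": 0}

```text
t: 8.48
tool_pos: [532.9, -48.5, 151.9]
ee_rot: [[0.013, 0.987, 0.158], [0.004, 0.158, -0.988], [-1.0, 0.013, -0.001]]
contact_force: [-1.3, 0.5, -0.7]
gripper_width: 0.1
```

```bash
python3 -c "from h import *;look('n',['scene'])"
```

```text
t 8.47 tcp tower [ 13.8 -32.6 151.9] F [-1.3  0.5 -0.7] yaw 0.158 tilt [-1.     0.013 -0.001]
scene 53 cross,stick [0.269 0.321] res 0.74 knob tower [ 40.5 -33.7 164.1]
```

Request:
drive_tool:
  steps:
    - {"x": 0,"y": 0.03,"z": 0,"roll": 0,"claw": 0}
    - {"x": 0,"y": 0.03,"z": 0,"roll": 0,"claw": 0}

```text
t: 8.78
tool_pos: [538.5, -47.6, 152.0]
ee_rot: [[0.013, 0.987, 0.157], [0.004, 0.157, -0.988], [-1.0, 0.013, -0.002]]
contact_force: [-2.0, 1.9, -2.0]
gripper_width: -0.1
```

```bash
python3 -c "from h import *;look('o',['scene'])"
```

```text
t 8.78 tcp tower [ 19.4 -32.5 152. ] F [-2.   1.9 -2. ] yaw 0.158 tilt [-1.     0.013 -0.002]
scene 45 cross,stick [0.271 0.362] res 0.44 knob tower [ 45.6 -33.4 162.4]
```

Request:
drive_tool:
  steps:
    - {"x": 0,"y": 0.02,"z": 0,"roll": 0,"claw": 0}
    - {"x": 0,"y": 0.02,"z": 0,"roll": 0,"claw": 0}

```text
t: 9.07
tool_pos: [541.8, -46.8, 151.5]
ee_rot: [[0.01, 0.987, 0.158], [0.004, 0.157, -0.988], [-1.0, 0.01, -0.002]]
contact_force: [-5.3, -1.6, -2.1]
gripper_width: -0.2
```

```bash
python3 -c "from h import *;look('p',['scene'])"
```

```text
t 9.07 tcp tower [ 22.8 -32.3 151.5] F [-5.3 -1.6 -2.1] yaw 0.158 tilt [-1.     0.01  -0.002]
scene 45 cross,stick [0.27  0.381] res 0.58 knob tower [ 47.9 -33.1 161.6]
```

Request:
drive_tool:
  steps:
    - {"x": 0,"y": 0.02,"z": 0,"roll": 0,"claw": 0}
    - {"x": 0,"y": 0.02,"z": 0,"roll": 0,"claw": 0}

```text
t: 9.38
tool_pos: [543.6, -46.5, 150.9]
ee_rot: [[0.005, 0.987, 0.158], [0.003, 0.158, -0.987], [-1.0, 0.005, -0.002]]
contact_force: [-9.5, -1.7, 2.6]
gripper_width: 0.2
```

```bash
python3 -c "from h import *;look('q',['scene'])"
```

```text
t 9.38 tcp tower [ 24.6 -32.2 150.9] F [-9.5 -1.7  2.6] yaw 0.158 tilt [-1.     0.005 -0.002]
scene 52 cross,stick [0.269 0.378] res 0.64 knob tower [ 47.6 -33.  161.7]
```

View pics/q_scene.png

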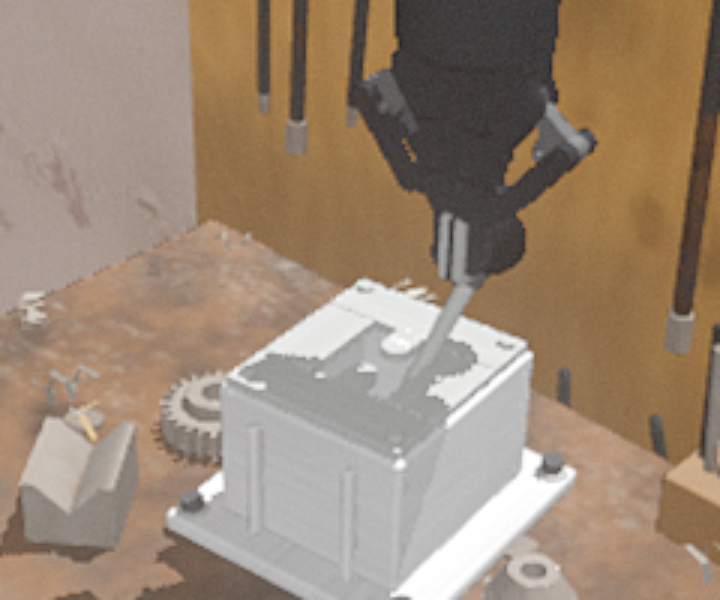

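The knob is against the stop: force has risen to about 9.5 N and the knob has stopped moving. I'll back off now.

Request:
drive_tool:
  steps:
    - {"x": 0,"y": -0.25,"z": 0,"roll": 0,"claw": 0}
    - {"x": 0,"y": -0.4,"z": 0,"roll": 0,"claw": 0}
    - {"x": -0.2,"y": -0.45,"z": 0,"roll": 0,"claw": 0}
    - {"x": -0.4,"y": -0.4,"z": 0,"roll": 0,"claw": 0}
    - {"x": -0.4,"y": -0.45,"z": 0,"roll": 0,"claw": 0}
    - {"x": -0.2,"y": -0.4,"z": 0.2,"roll": 0,"claw": 0}
    - {"x": 0,"y": 0,"z": 0.4,"roll": 0,"claw": 0}
    - {"x": 0,"y": 0,"z": 0,"roll": 0,"claw": 0}

```text
t: 10.42
tool_pos: [323.0, -147.2, 277.5]
ee_rot: [[0.03, 0.987, 0.159], [-0.005, 0.159, -0.987], [-1.0, 0.029, 0.01]]
contact_force: [0.4, -0.2, -0.1]
gripper_width: -0.1
```

```bash
python3 -c "from h import *;look('r')"
```

```text
t 10.43 tcp tower [-208.9  -97.9  277.5] F [ 0.4 -0.2 -0.1] yaw 0.16 tilt [-1.     0.029  0.01 ]
scene 388 cross,stick [0.269 0.381] res 0.9 knob tower [ 47.9 -33.  161.6]
top 276 cross,stick [0.277 0.38 ] res 0.94 knob tower [ 47.7 -34.  161.4]
```

View pics/r_scene.png

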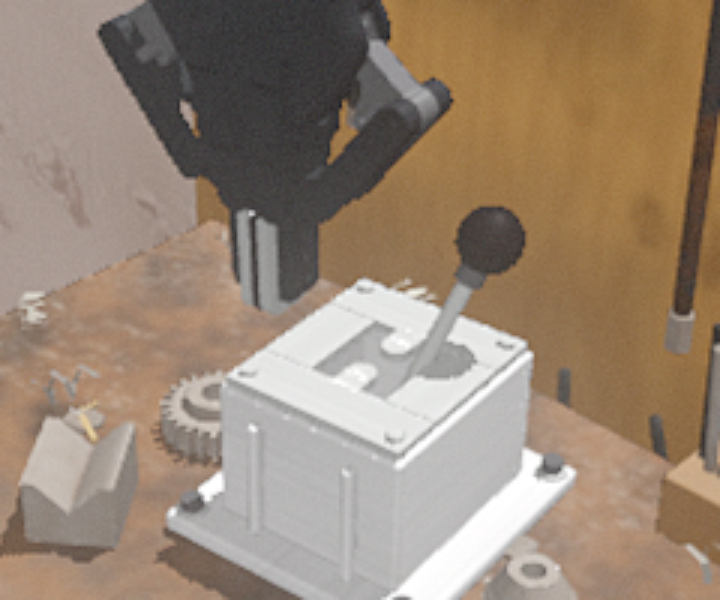

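View pics/r_top.png

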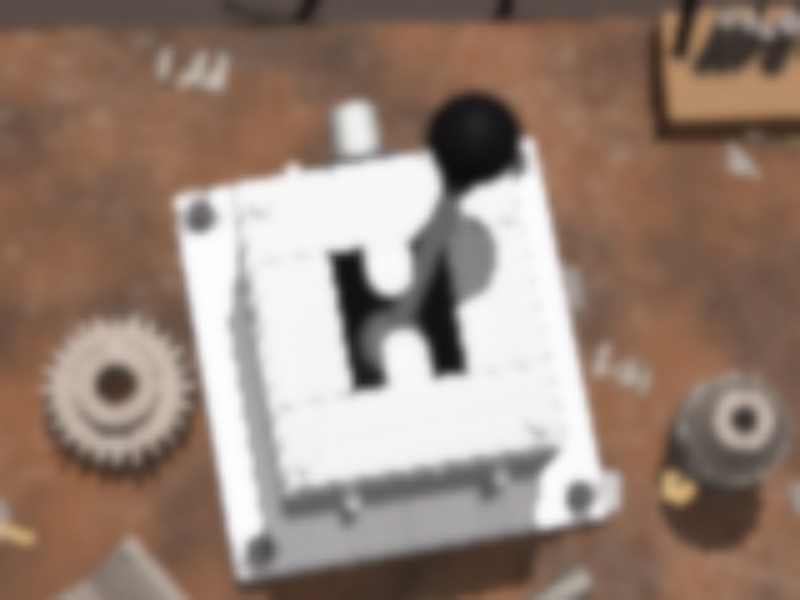

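The knob stands in the third slot, right and forward, at the stop. The hand is clear and the bystander parts look unmoved.

```bash
python3 -c "
from rig import workorder;print(workorder.sign_off())"
```

```text
the job is handed in; nothing more can be done
None
```

The gear stick is in third gear, fully home against the forward stop, and the job is handed in. It started partly in second gear. With the fingers shut, I pushed the knob forward to neutral, then across to the right, then forward until it stopped moving and the force rose to about 9.5 N. The knob was never gripped, and the stick never read more than about 0.01 rad backward of neutral while on the right, so it did not enter fourth.

**Final position:** with the hand clear, the two cameras put cross at +0.27 and +0.28 rad and stick at +0.38 rad. That puts the knob about 47.8 mm forward, against the stated swing of about 47 mm.

**Disagreement:** the stick reading is about 0.02 rad past the nominal 0.36 stop. I put this down to calibration and tower-fit error of 1–2 mm.

**Time and surroundings:** the work took about 10.4 s of the 51 s allowed. The gear, chuck and vee block looked unmoved in the last pictures. The bolt showed only at the edge of the final view, so I did not fully check it.

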